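# Return a sample carrier through the one-way flap

### The arm

A 6-joint arm with a two-finger parallel gripper is mounted at the origin on a cart in front of the work surface, level with it; the furniture and walls round the work are solid. World frame = base frame: x ahead of the robot, y to its left, z up, the work surface at z = 0. Lengths are in m, angles in rad, forces in N, time in s.
With the tool pointing down it reaches from about 0.275 to 0.75 m from the base axis. Payload 10.2 kg.
Tool frame: the origin (TCP) lies midway between the tips of the shut fingers; the grasp point (between the pads) lies 19 mm behind it (env.hold_point_z is the distance from the TCP to the grasp point, in m); z points along the fingers, y is the line along which they close (so a half turn about z gives the same grasp; the last joint's range is limited). The gripper opens to 85 mm and grips with 20 to 120 N. Pads are 22 mm wide; open, the fingers measure 114 mm over their backs; the gripper's body (76 mm by 85 mm) begins 54 mm behind the grasp point. The pads swing forward as they close: fully open they stand 13 mm farther back than shut.
Start: joints at [-1.541, 0.313, 1.498, -0, 1.331, -0.223], TCP at [0.131, -0.508, 0.231] pointing down, gripper open.
Joint ranges: [-2.94, 2.94], [-0.97, 2.17], [0.19, 2.56], [-1.23, 4.37], [0.02, 3.11], [-2.88, 2.88]. Speed limits (rad/s): [2.39, 2.39, 3.01, 3.14, 3.14, 3.14].

### API

Orientations are given as a unit quaternion [x, y, z, w].
In Python, from bench import env, kinematics, monitor, eyes, job gives the robot as it stands. The module is installed in compiled form; this text tells all that it offers. Calls block until the motion is done:
- env.reach(position, orientation): joint-space move of the TCP to a pose.
- env.movel(position, velocity=0.15, frame=None, guard=None): straight line of the TCP; frame=None keeps the orientation; velocity is the mean speed in m/s. With guard (N) it stops when the force on the tool has changed by that much, and returns True; else False.
- env.set_joints(angles): joint-space move.
- env.release() and env.close_gripper(effort=None): open the fingers fully, or close them until they stop; effort is the grip in N (None keeps the last).
- env.hold(seconds).
- kinematics.ik(position, orientation): joint angles nearest the present ones, or None.
- monitor.sense(): the state.
- eyes.grab_frame(name): name is "side" or "top"; returns a dict with "frame" (420x560x3 uint8, red, green, blue), "mtx" (3x3 intrinsics, pixels), "view" (4x4, takes a point from world to camera coordinates). Camera axes: x right, y down, z forward; pixel columns grow to the right and rows downward; lengths in m; the calibration is good to about 2 mm. A picture is of the moment at which its call begins. There is no depth.
A pose or a line that the arm cannot do raises env.MotionError and nothing moves.
- job.hand_in(): hands the job in; it is judged then, once.
The state is a dict: "clock": time; "joints": joint angles; "qvel": joint speeds; "joint_efforts": joint torques, N m; "position": TCP position; "ee_rot": TCP orientation; "contact_force": force on the tool from outside, world axes, zero at the start; "ft_torque": the same for the moment, N m; "finger_gap": opening from 0.0 (shut) to 1.0 (fully open); "gripper_force": force on a finger pad.
Only numpy, scipy, OpenCV 4.12 (cv2) and the standard library are available. Lean on these libraries where they do the work, as an engineer would, in place of code of your own. Each camera call takes 0.05 s, during which the arm holds its last target. There are 200 camera calls.

### The job

Put the small sample carrier into the return box: bring it to the guideway in front of the box and slide it in gently, lid up, pushing it under the lintel and right through the one-way flap until the flap drops fully shut behind it. Do not drop or knock the carrier, and leave the dropper bottle, the tape roll and the eraser where they are.

Things in the scene. Friction and masses are not known exactly. Their poses are not given: they have to be found in the camera images.
- return_box: Low fixed aluminium box with a clear roof, 110 mm long, 82 wide, 68 high. Origin on the bench (z = 0) directly below the flap's hinge, midway between the side walls; x points level INTO the box (the pushing direction), z up. Doorway front at x = -5 mm; inside 72 mm wide and free to the back wall at x = 100 mm. No floor plate: things slide on the bench.
- lintel_edge (a point): Middle of the lower front edge of the lintel over the doorway: box x = -5 mm, 62 mm above the bench; its top is at 68 mm. The flap hangs just behind it, and the carrier must go in deeper than an upright tool can follow: tilt the tool, leaning back out of the box, tips leading (about 40 degrees from vertical leaves room). Axes as the box's.
- guideway (a point): On the bench, midway between the two guide rails (box x = -55 mm). The rails are 8 mm high, 5 thick, 72 apart inside, run from x = -100 mm to the doorway at -5 mm, and flare wider from -100 out to -135 mm. Axes as the box's.
- flap (a joint): Hinge of the grey flap (68 mm wide, 3 thick) at box x = 0, z = 61 mm, in rad: 0 = shut, hanging down to 28 mm above the bench; positive = swung into the box, to 1.4. A stop bars it from swinging outward. A spring shuts it (0.004 Nm shut, 0.02 more per rad: under 1 N to pass). It rides on the carrier at about 0.6 rad until the carrier's rear is 20 mm past the hinge, then falls shut behind it.
- carrier_center (a point): Centre (half-way up) of the sample carrier: a loose closed cassette, grey with a white lid, 52 mm long (its x) by 46 mm wide (its y) by 34 mm high, about 250 g. It starts lying flat, lid up, on a 5 mm stack of paper sheets, so its centre is 22 mm above the bench (17 mm when it lies on the bench itself). Axes are the carrier's own, z up.
- dropper_bottle: Bystander: amber dropper bottle, 29 mm round, 86 mm high, upright beside the return box; origin at the centre of its underside.
- tape_roll: Bystander: roll of label tape lying flat, 63 mm round, 19 mm high; origin at the centre of its underside.
- eraser: Bystander: eraser, 19 x 42 x 12 mm, lying flat on the bench; origin at the centre of its underside.
There are look-alikes about, which are no part of the job. What is shaped like the part that bears carrier_center but purple is not meant.

How it is judged:
By the outcome, as a careful person would: the job done as asked, in the order asked, and still so for the second after the job is handed in, with the robot touching nothing.
It also fails if it takes over 58 s, if anything falls off the work surface, if the arm or the gripper's body presses on something with over 40 N, if the wrist force passes 120 N, or if a joint passes its speed limit or range.

## Working session

There is one attempt and no reset: what is moved stays moved. The work goes in short steps, each a Python script; the robot and the scene stay as the last script left them, time stands still between calls to the robot, and variables do not carry over. Pictures are saved under pics/ and viewed, at most 10 in all, crops included, and the job is handed in when it is done.

```bash
mkdir -p pics; python3 - <<'E'
from bench import env,eyes,monitor
import cv2,pickle
d={}
for n in("side","top"):
    f=eyes.grab_frame(n);d[n]=f
    cv2.imwrite(f"pics/{n}0.png",cv2.resize(f["frame"][:,:,::-1],(800,600),interpolation=cv2.INTER_CUBIC))
    print(n,f["mtx"].tolist(),f["view"].round(4).tolist())
pickle.dump(d,open("f0.pkl","wb"))
print(monitor.sense(),env.hold_point_z)
E
```

```text
side [[546.5555494269472, 0.0, 293.1784021756986], [0.0, 546.5555494269472, 202.60225436701873], [0.0, 0.0, 1.0]] [[-0.8389, -0.5442, -0.0115, 0.4629], [-0.2845, 0.4563, -0.8431, 0.2234], [0.4641, -0.704, -0.5376, 1.198], [0.0, 0.0, 0.0, 1.0]]
top [[440.8274592779862, 0.0, 278.6813709864646], [0.0, 440.8274592779862, 206.80568297533955], [0.0, 0.0, 1.0]] [[0.0087, -0.9998, -0.0181, -0.0337], [-0.9941, -0.0067, -0.1083, 0.5401], [0.1081, 0.0189, -0.994, 1.1736], [0.0, 0.0, 0.0, 1.0]]
{'clock': 0.1, 'joints': array([-1.54139521e+00,  3.13391179e-01,  1.49831725e+00, -1.94825749e-05,
        1.33099772e+00, -2.23376182e-01]), 'qvel': array([ 1.07487533e-05, -1.49950042e-03, -3.85580893e-03,  7.72337706e-04,
       -3.36217041e-04, -2.92973726e-03]), 'joint_efforts': array([ 1.11570389e-03, -4.12904298e+01, -2.60144699e+01, -2.43592431e-04,
        3.01629290e-03, -1.14018891e-05]), 'position': array([ 0.13128841, -0.5080983 ,  0.23081028]), 'ee_rot': array([ 9.92023135e-01,  1.26054709e-01,  4.44959788e-05, -5.55045373e-04]), 'contact_force': array([ 0.50462033, -0.19462467,  0.80618335]), 'ft_torque': array([ 0.01375613, -0.02453158, -0.01783397]), 'gripper_force': 0.0, 'finger_gap': 0.9983678005790481} 0.0187
```

View pics/top0.png

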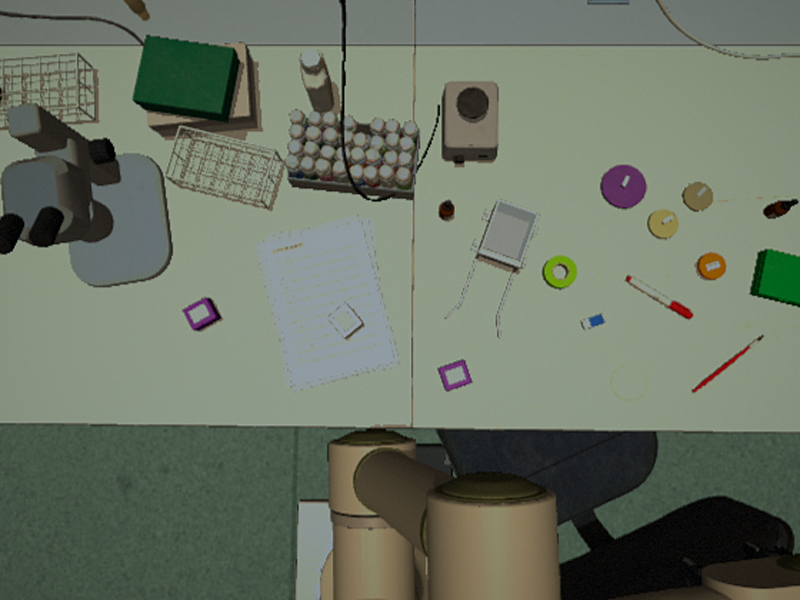

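View pics/side0.png

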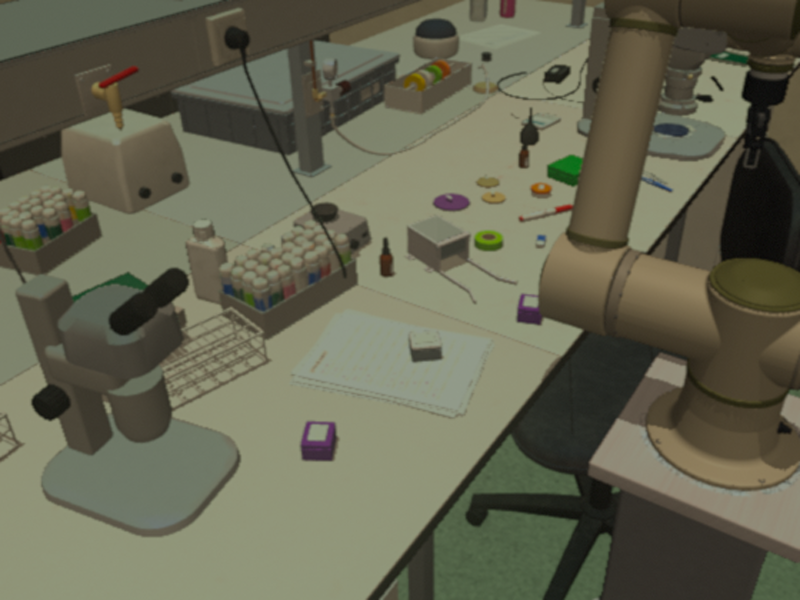

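The top view shows the white-lidded carrier at about (346,320), on the paper. The box is at (508,235), with its guide rails running down to (447,317) and (498,335). The bottle is at (446,210), the green tape roll at (560,271) and the eraser at (593,321). I'll enlarge both areas.

```bash
cat > h.py <<'E'
import numpy as np
def ray(f,uv,z):
    K,V=f["mtx"],f["view"];R,t=V[:3,:3],V[:3,3]
    c=-R.T@t;d=R.T@np.linalg.solve(K,[uv[0],uv[1],1.]);return c+d*(z-c[2])/d[2]
def proj(f,p):
    q=f["mtx"]@(f["view"][:3,:3]@np.asarray(p,float)+f["view"][:3,3]);return q[:2]/q[2]
E
python3 - <<'E'
import pickle,cv2,numpy as np
d=pickle.load(open("f0.pkl","rb"))
t=d["top"]["frame"][:,:,::-1]
a=cv2.resize(t[130:240,300:400],None,fx=5.4,fy=5.4,interpolation=cv2.INTER_CUBIC)
b=cv2.resize(t[205:245,222:262],(216,216),interpolation=cv2.INTER_CUBIC)
im=np.zeros((a.shape[0],a.shape[1]+220,3),np.uint8);im[:,:540]=a;im[:216,544:]=b
s=d["side"]["frame"][:,:,::-1]
im[230:446,544:]=cv2.resize(s[222:262,278:318],(216,216),interpolation=cv2.INTER_CUBIC)
im=np.clip(im*1.5,0,255).astype(np.uint8)
cv2.imwrite("pics/crop1.png",im)
c=cv2.resize(s[140:220,270:370],(800,600)[:2] and (750,600),interpolation=cv2.INTER_CUBIC)
cv2.imwrite("pics/crop2.png",np.clip(c*1.5,0,255).astype(np.uint8))
E
```

```text
(no output)
```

View pics/crop1.png

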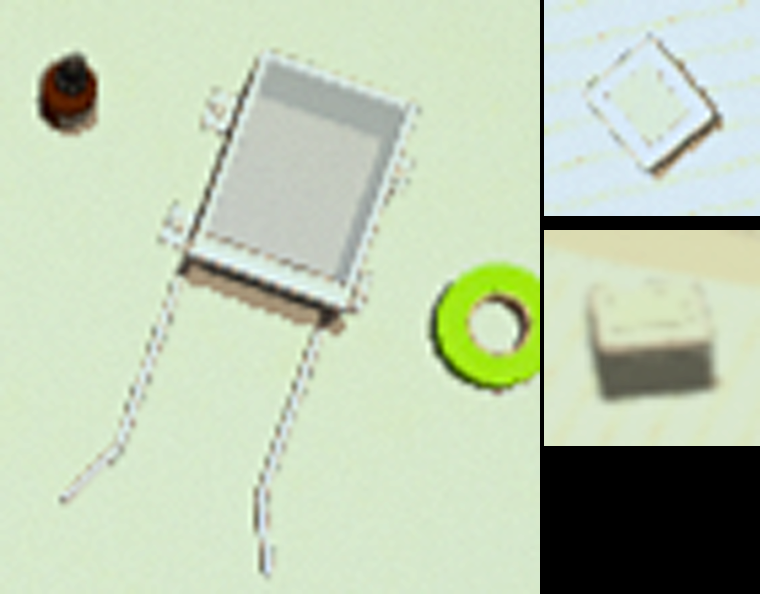

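View pics/crop2.png

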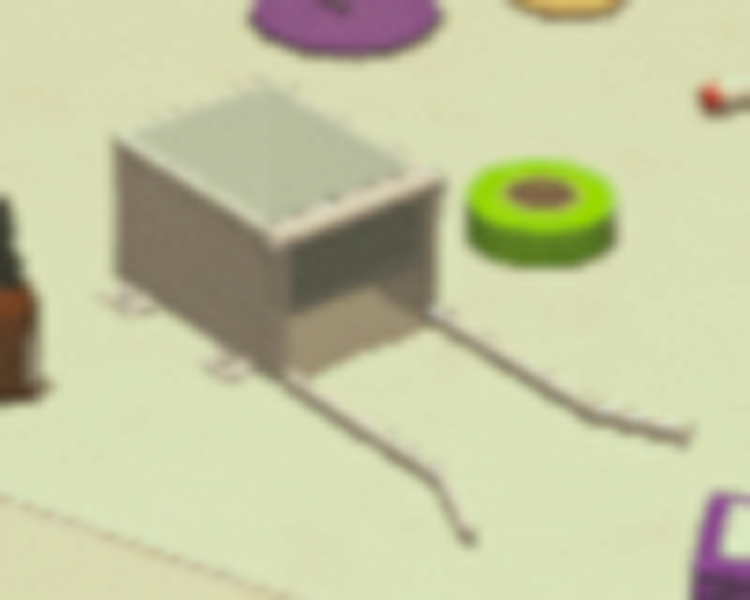

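Enlarged, the roof corners, rail knees and carrier lid corners can all be read. I'll fit the poses from both views by least squares.

```bash
cat > fit.py <<'E'
import pickle,numpy as np
from scipy.optimize import least_squares
from h import *
d=pickle.load(open("f0.pkl","rb"));T,S=d["top"],d["side"]
def px(l,s,o,off=(0,0)): return [((a-off[0]+.5)/s-.5+o[0],(b-off[1]+.5)/s-.5+o[1]) for a,b in l]
bt=px([(265,55),(414,106),(188,252),(346,310),(121,447),(262,487)],5.4,(300,130))
bs=px([(115,140),(265,83),(275,243),(442,180),(435,480),(590,412)],7.5,(270,140))
B=np.array([(.105,.041,.068),(.105,-.041,.068),(-.005,.041,.068),(-.005,-.041,.068),(-.1,.0385,.008),(-.1,-.0385,.008)])
ct=px([(650,36),(585,95),(650,168),(717,115)],5.4,(222,205),(544,0))
cs=px([(600,347),(713,345)],5.4,(278,222),(544,230))
def fit(obs,x0):
    def pts(p,P): c,s=np.cos(p[2]),np.sin(p[2]);return P@np.array([[c,-s,0],[s,c,0],[0,0,1]]).T+[p[0],p[1],0]
    def r(p): return np.concatenate([proj(f,q)-o for f,P,O in obs for q,o in zip(pts(p,P),O)])
    s=least_squares(r,x0);print(s.x.round(4),np.degrees(s.x[2]).round(1),r(s.x).round(1).reshape(-1,2).tolist());return s.x
x0=[*ray(T,(375,170),0)[:2],-0.35]
fit([(T,B,bt),(S,B,bs)],x0);fit([(T,B,bt)],x0);fit([(S,B,bs)],x0)
w=[ray(T,p,.039) for p in ct];print(np.array(w).round(4).tolist(),np.mean(w,0))
for i in range(4): print(np.linalg.norm(w[i]-w[i-1]).round(4))
ws=[ray(S,p,.039) for p in cs];print("side",np.array(ws).round(4).tolist(),np.linalg.norm(ws[0]-ws[1]))
E
python3 fit.py
```

```text
[ 0.6092 -0.2165 -0.3473] -19.9 [[-0.9, -1.5], [0.6, -0.6], [-0.5, 0.1], [-0.4, -0.1], [-1.1, -0.1], [-0.9, 2.1], [-0.7, -1.0], [0.7, -1.1], [0.6, -0.7], [0.1, -0.8], [0.8, -1.1], [0.5, -0.9]]
[ 0.6091 -0.2178 -0.3419] -19.6 [[-0.6, -1.5], [0.9, -0.7], [0.0, 0.2], [0.1, -0.1], [-0.4, 0.0], [-0.2, 2.1]]
[ 0.6072 -0.2114 -0.3553] -20.4 [[-1.0, -0.3], [0.6, -0.4], [0.1, 0.1], [-0.1, 0.2], [0.2, -0.0], [0.1, 0.2]]
[[0.5264, 0.0716, 0.039], [0.4965, 0.1036, 0.039], [0.4603, 0.0704, 0.039], [0.487, 0.0374, 0.039]] [0.49258539 0.07072181 0.039     ]
0.0522
0.0438
0.0491
0.0425
side [[0.496, 0.1086, 0.039], [0.4536, 0.0803, 0.039]] 0.050968337407959155
```

Both views agree to about 6 mm. Averaging them puts the box at (0.608, -0.215) with yaw -20°, and the carrier at (0.491, 0.074) with yaw about 40°. The carrier measures 51x44 mm, against 52x46 given. Next is the grasp across its 46 mm width.

```bash
cat >> h.py <<'E'
from scipy.spatial.transform import Rotation as Rot
BOX=np.array([.608,-.215]);YAW=np.radians(-20)
def quat(yaw,tilt=0):
    # tool x along heading yaw, z down; tilt: tips lead along heading
    c,s=np.cos(yaw),np.sin(yaw)
    z=np.array([np.sin(tilt)*c,np.sin(tilt)*s,-np.cos(tilt)]);x=np.array([np.cos(tilt)*c,np.cos(tilt)*s,np.sin(tilt)])
    return Rot.from_matrix(np.c_[x,np.cross(z,x),z]).as_quat()
def bx(x,z,y=0):
    c,s=np.cos(YAW),np.sin(YAW);return [BOX[0]+c*x-s*y,BOX[1]+s*x+c*y,z]
E
python3 - <<'E'
from bench import env,kinematics,monitor,eyes
from h import *
import cv2
for p,q in((bx(-.07,.14),quat(YAW)),(bx(-.07,.014),quat(YAW)),(bx(-.15,.014),quat(YAW,.73)),(bx(.03,.014),quat(YAW,.73))): print(kinematics.ik(p,q))
q=quat(np.radians(40))
env.reach([.491,.074,.12],q);print(monitor.sense()["clock"])
g=env.movel([.491,.074,.020],velocity=.08,guard=8);s=monitor.sense();print(g,s["position"],s["contact_force"])
if not g:
    env.close_gripper(30);s=monitor.sense();print(s["finger_gap"],s["gripper_force"],s["position"],s["contact_force"])
    env.movel([.491,.074,.05],velocity=.06)
    s=monitor.sense();print(s["clock"],s["finger_gap"],s["gripper_force"])
    f=eyes.grab_frame("side")["frame"][180:285,240:380,::-1]
    cv2.imwrite("pics/g1.png",np.clip(cv2.resize(f,(800,600),interpolation=cv2.INTER_CUBIC)*1.5,0,255).astype(np.uint8))
E
```

```text
[-5.42480692e-01  5.03813795e-01  1.46598694e+00 -4.44089210e-16
  1.17179192e+00  1.37738149e+00]
[-5.42480692e-01  6.72935573e-01  1.56025604e+00 -4.44089210e-16
  9.08401039e-01  1.37738149e+00]
[-0.69719879  0.47930272  2.30956129  2.53921642  0.41316834 -1.27289152]
[-0.56989282  0.68362021  1.79515513  1.92711208  0.1564966  -0.52610211]
2.5583
False [0.49128951 0.07395989 0.02042247] [-0.54852824  0.29054531  0.9322823 ]
0.5301167840027184 31.68334499001503 [0.49130741 0.07395106 0.02035158] [-0.53313138 -0.08403288  4.90976574]
5.0583 0.5327268038880475 31.019436568021774
```

View pics/g1.png

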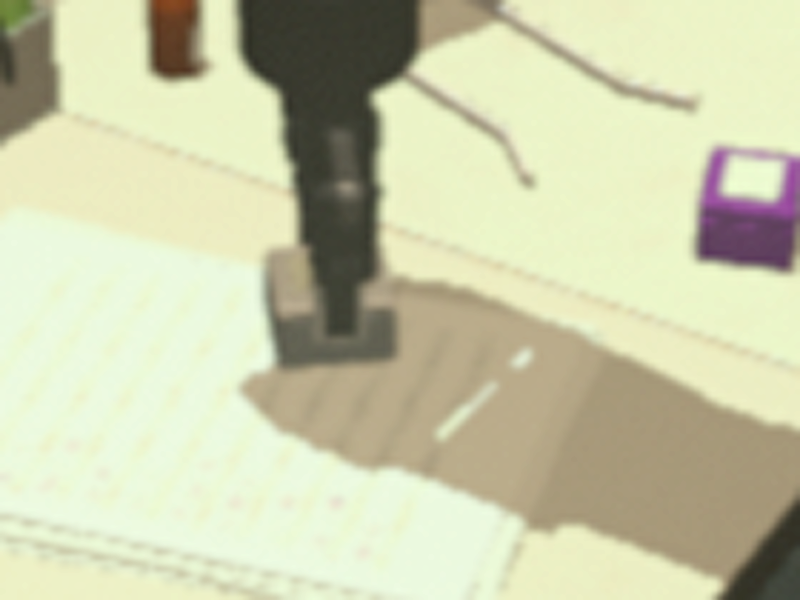

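The carrier is held level at about (335,335), with the finger centred on its long side. The gap reads 45 mm, as expected. Next I'll carry it to the guideway and set it down.

```bash
python3 - <<'E'
from bench import env,kinematics,monitor,eyes
from h import *
import cv2
env.movel([.491,.074,.15],velocity=.12)
env.reach(bx(-.07,.15),quat(YAW))
env.movel(bx(-.07,.03),velocity=.08)
g=env.movel(bx(-.07,.0152),velocity=.025,guard=4)
s=monitor.sense();print(g,s["position"],s["contact_force"],s["finger_gap"],s["clock"])
env.release();env.movel(bx(-.07,.12),velocity=.08)
env.movel(bx(-.14,.20),velocity=.12)
env.close_gripper(30)
s=monitor.sense();print(s["clock"],s["joints"])
for a in(YAW,YAW+np.pi):
  t=.73 if a==YAW else -.73
  for x,z in((-.15,.15),(-.15,.014),(.03,.014)): print(kinematics.ik(bx(x,z),quat(a,t)))
im=[np.clip(cv2.resize(eyes.grab_frame(n)["frame"][r,c,::-1],(400,400),interpolation=cv2.INTER_CUBIC)*1.5,0,255).astype(np.uint8) for n,r,c in(("top",slice(135,235),slice(300,400)),("side",slice(140,240),slice(270,370)))]
cv2.imwrite("pics/p1.png",np.hstack(im))
E
```

```text
True [ 0.54189927 -0.19088652  0.0150464 ] [-0.17701638  0.42468786  5.25267874] 0.529610520656164 9.375
13.125 [-5.69742141e-01  2.97326615e-01  1.60327506e+00 -8.98238080e-05
  1.24373955e+00  1.35020162e+00]
[-0.69719879  0.08571469  2.23077216  1.07819912  0.26115405  0.24299045]
[-0.69719879  0.47930272  2.30956129  2.53921642  0.41316834 -1.27289152]
[-0.56989282  0.68362021  1.79515513  1.92711208  0.1564966  -0.52610211]
None
[-0.69719879  0.47930272  2.30956129  2.53921642  0.41316834  1.86870114]
[-0.56989282  0.68362021  1.79515513  1.92711208  0.1564966   2.61549054]
```

View pics/p1.png

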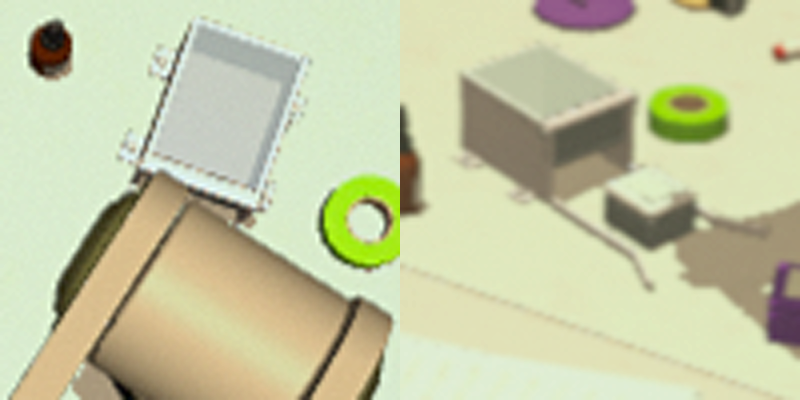

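The carrier stands upright in the guideway, with its near bottom corner at about (652,248). It looks closer to the right rail, so I'll check that in the box frame.

```bash
python3 - <<'E'
import pickle
from h import *
S=pickle.load(open("f0.pkl","rb"))["side"]
def loc(p,z,b=BOX,yaw=YAW):
    u=((p[0]-400+.5)/4-.5+270,(p[1]+.5)/4-.5+140);w=ray(S,u,z)[:2]-b
    c,s=np.cos(yaw),np.sin(yaw);return (np.array([[c,s],[-s,c]])@w*1000).round(1)
sb=np.array([.6072,-.2114])
for n,p,z in(("bot near",(652,248),0),("bot left",(606,217),0),("bot right",(693,227),0),("top near",(652,213),.034),("top left",(605,190),.034),("top right",(694,193),.034),("top far",(648,166),.034),("knee L",(635,261),.008),("knee R tip",(768,234),.008)): print(n,loc(p,z),loc(p,z,sb,-.3553))
E
```

```text
bot near [-93.   16.6] [-91.1  12.9]
bot left [-40.2  15.6] [-38.3  12.2]
bot right [-89.7 -25.2] [-87.5 -28.8]
top near [-98.3  22.3] [-96.4  18.6]
top left [-53.6  28.3] [-51.8  24.9]
top right [-96.  -18.9] [-93.8 -22.6]
top far [-46.7 -17.9] [-44.6 -21.3]
knee L [-108.    45.4] [-106.3   41.6]
knee R tip [-139.2  -52.2] [-136.9  -56.2]
```

The measured corners bracket the centreline: the offset is at most 8 mm against 13 mm of clearance, and the rear is near x = -95. Now I'll push with shut fingers tilted 46°, in two stages with a look in between.

```bash
python3 - <<'E'
from bench import env,kinematics,monitor,eyes
from h import *
import cv2
q=quat(YAW,.80)
env.reach(bx(-.16,.16),q);print(monitor.sense()["clock"])
g=env.movel(bx(-.145,.011),velocity=.08,guard=8);s=monitor.sense();print(g,s["position"],s["contact_force"])
if not g:
    g=env.movel(bx(-.05,.011),velocity=.035,guard=8);s=monitor.sense();print(g,s["position"],bx(-.05,.011),s["contact_force"],s["clock"])
im=[np.clip(cv2.resize(eyes.grab_frame(n)["frame"][r,c,::-1],(400,400),interpolation=cv2.INTER_CUBIC)*1.5,0,255).astype(np.uint8) for n,r,c in(("top",slice(135,235),slice(300,400)),("side",slice(140,240),slice(270,370)))]
cv2.imwrite("pics/p2.png",np.hstack(im))
E
```

```text
14.525
False [ 0.47184504 -0.16547414  0.0113168 ] [-0.29546488 -0.30487568 -0.08819684]
False [ 0.56098703 -0.19787502  0.01097185] [np.float64(0.5610153689607046), np.float64(-0.19789899283371656), 0.011] [-1.73810842  1.36259704 -0.04678461] 19.4167
```

View pics/p2.png

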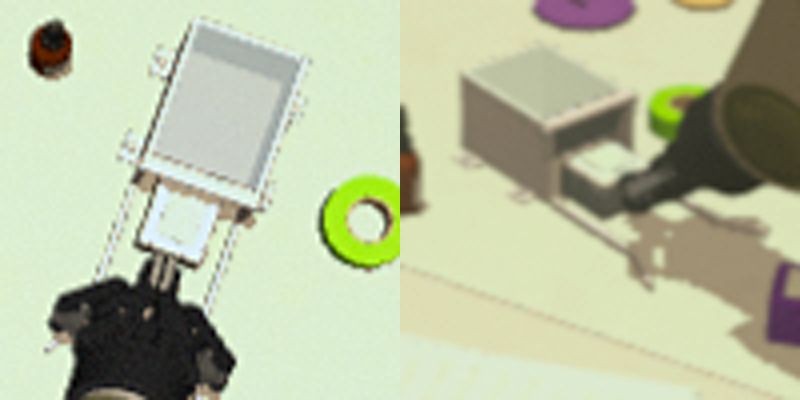

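The carrier is straight and centred, entering the doorway with its rear edge near (169,259), and the force is about 2 N. I'll push it on through the flap.

```bash
python3 - <<'E'
from bench import env,kinematics,monitor,eyes
from h import *
import cv2
g=env.movel(bx(.0235,.011),velocity=.03,guard=8);s=monitor.sense();print(g,s["position"],bx(.0235,.011),s["contact_force"],s["clock"])
def shot(n):
    im=[np.clip(cv2.resize(eyes.grab_frame(m)["frame"][r,c,::-1],(400,400),interpolation=cv2.INTER_CUBIC)*1.5,0,255).astype(np.uint8) for m,r,c in(("top",slice(135,235),slice(300,400)),("side",slice(140,240),slice(270,370)))]
    cv2.imwrite(n,np.hstack(im))
shot("pics/p3.png")
if not g:
    g=env.movel(bx(-.10,.013),velocity=.05,guard=8);print(g)
    if not g:
        env.movel(bx(-.18,.12),velocity=.1);env.hold(.3);shot("pics/p4.png")
s=monitor.sense();print(s["position"],s["contact_force"],s["clock"])
E
```

```text
False [ 0.6300321  -0.22300579  0.01096959] [np.float64(0.6300827765884688), np.float64(-0.22303747336815322), 0.011] [-1.65584715  1.0014067   0.25985159] 22.1167
False
[ 0.43885534 -0.15343601  0.1199061 ] [-0.41734586  0.1112392  -1.03745547] 26.7167
```

View pics/p4.png

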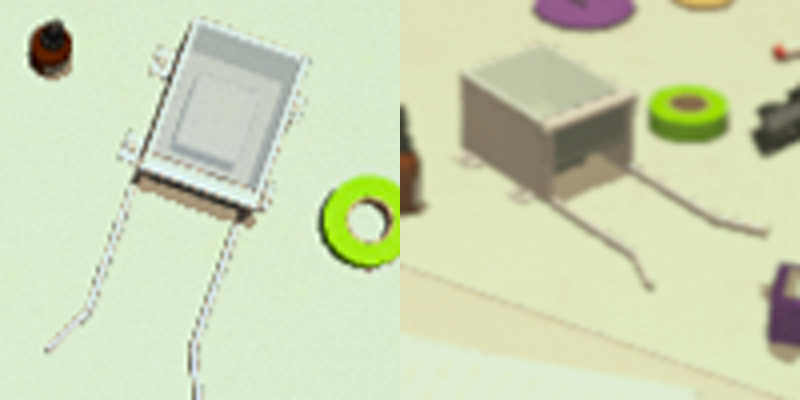

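The carrier is seen through the roof, its rear edge running from about (175,148) to (233,165). In the side view the doorway's lower edge looks stepped near (590,158), so I'll compare it with the first picture, enlarged.

```bash
python3 - <<'E'
from bench import eyes
import cv2,numpy as np,pickle
from h import *
d=pickle.load(open("f0.pkl","rb"))
f=eyes.grab_frame("side");t=eyes.grab_frame("top")
e=lambda x,r,c:np.clip(cv2.resize(x["frame"][r,c,::-1],(395,295),interpolation=cv2.INTER_CUBIC)*2.,0,255).astype(np.uint8)
rs=(slice(158,194),slice(300,348));rt=(slice(140,194),slice(325,397))
cv2.imwrite("pics/c5.png",np.vstack([np.hstack([e(d["side"],*rs),e(f,*rs)]),np.hstack([e(d["top"],*rt),e(t,*rt)])]))
p=[((x+.5)/4-.5+300,(y+.5)/4-.5+135) for x,y in((175,148),(233,165))]
for b,yw in((BOX,YAW),(np.array([.6091,-.2178]),-.3419)):
  c,s=np.cos(yw),np.sin(yw)
  for z in(0,.034): print(z,[(np.array([[c,s],[-s,c]])@(ray(t,u,z)[:2]-b)*1000).round(1).tolist() for u in p])
E
```

```text
0 [[32.3, 17.1], [35.0, -25.1]]
0.034 [[24.7, 19.0], [27.3, -22.0]]
0 [[30.4, 19.1], [32.8, -23.1]]
0.034 [[22.8, 21.0], [25.2, -19.9]]
```

View pics/c5.png

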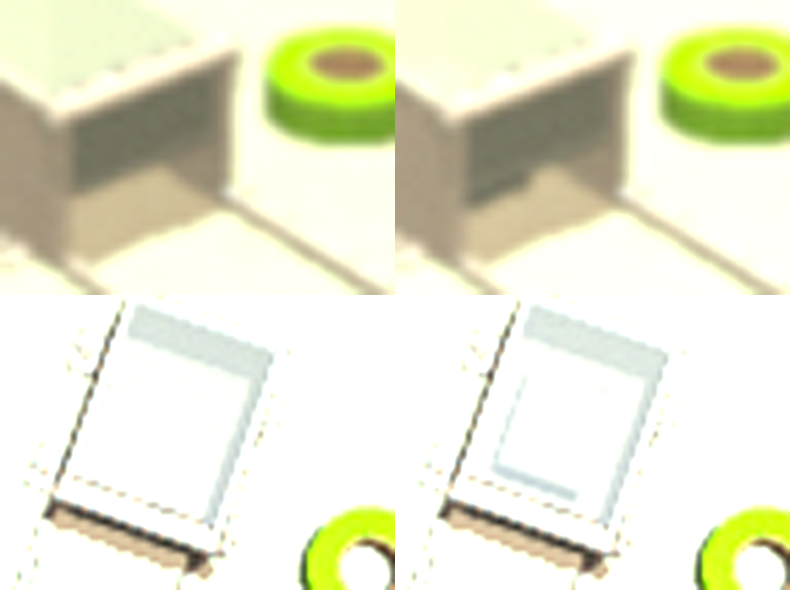

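The flap's lower edge is exactly where it was at the start; the step below it is the carrier's dark rear seen under the flap. The carrier's rear is about 25–31 mm past the hinge, the flap is shut, and the arm is clear. I'll hand it in.

```bash
python3 -c "
from bench import job,monitor
print(job.hand_in(),monitor.sense()['clock'])"
```

```text
the job is handed in; nothing more can be done
the job is handed in; nothing more can be done
```

The carrier is in the return box, lid up and right through the flap, which looks fully shut in the last pictures; the arm never touched the bottle, tape roll or eraser, and the job was handed in at about 27 s.

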